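# Torque the casting-pot clamp with a click wrench

## Robot

A 7-joint arm with a two-finger parallel gripper is mounted at the origin on a cart in front of the work surface, level with it; the furniture and walls round the work are solid. World frame = base frame: x ahead of the robot, y to its left, z up, the work surface at z = 0. Lengths are in m, angles in rad, forces in N, time in s.
With the tool pointing down it reaches from about 0.4 to 0.925 m from the base axis. Payload 4.1 kg.
Tool frame: the origin (TCP) lies at the centre of the arm's flange, where the gripper is bolted on; the fingertips stand ahead of it and the grasp point (between the pads) lies 155 mm ahead of it (bot.tip_extent is the z of the fingertips in the tool frame, in m); z points along the fingers, y is the line along which they close (so a half turn about z gives the same grasp; the last joint's range is limited). The gripper opens to 85 mm and grips with 20 to 120 N. Pads are 22 mm wide; open, the fingers measure 114 mm over their backs; the gripper's body (76 mm by 85 mm) begins 54 mm behind the grasp point. The pads swing forward as they close: fully open they stand 13 mm farther back than shut.
Start: joints at [-1.362, 0.398, 0.045, 1.537, -0.019, 1.207, -0.051], TCP at [0.197, 0.619, 0.405] pointing down, gripper open.
Joint ranges: [-2.82, 2.82], [-0.49, 2.23], [-1.37, 1.46], [0, 2.46], [-1.36, 4.5], [0.23, 2], [-2.94, 2.94]. Speed limits (rad/s): [2.57, 2.57, 3.14, 3.14, 3.14, 3.14, 3.14].

## Interface

Orientations are given as a 3x3 rotation matrix whose columns are the frame's x, y, z axes.
In Python, from cell import bot, snapshot, camera_params gives the robot as it stands. The module is installed in compiled form; this text tells all that it offers.
- The arm moves only by the tool drive_tool, never from a script. Its argument "commands" is a list of rows, each an object of numbers: "x", "y", "z": the shift along the tool's x, y, z in cm; "rx", "ry", "rz": the turn, a rotation vector about the tool's x, y, z in degrees; "claw": the closure, from 0 (fully open) to 1 (shut). A call has 1 to 10 rows; each row is the pose to reach, as a shift and turn from the pose commanded when the call began, along the tool's axes at that moment; what a row does not reach only later rows make up. A row lasts 1/10 s, in which the tool goes at most 50 mm and 8.59 degrees, less where a joint would pass 70% of its speed; a pose out of reach is approached as far as the arm can. A call with a gripper value outside its range is refused whole. The fingers move at their own pace and stop on an object; "newtons" is the grip in N (left out, the last holds). Time passes only in rows, so rows that repeat a pose let the fingers close. It gives the time, the measured TCP pose, the force, the opening and the grip force at its end, in the units of the state.
- bot.get_state(): the state, without advancing time (a new reading comes with each control period).
- snapshot(name): name is "scene" or "top"; returns the picture (420x560x3 uint8, red, green, blue); there is no depth.
- camera_params(name): a dict with "camera_matrix" (3x3 intrinsics, pixels), "dist" ([k1, k2, p1, p2, k3] as OpenCV has them; the pictures are not rectified), "world_to_cam" (4x4, takes a point from world to camera coordinates). Camera axes: x right, y down, z forward; pixel columns grow to the right and rows downward; lengths in m; the calibration is good to about 2 mm. A picture is of the moment at which its call begins. camera_params takes no time and is no camera call.
- bot.hand_in(): hands the job in; it is judged then, once.
The state is a dict: "time": time; "joint_pos": joint angles; "dq": joint speeds; "joint_efforts": joint torques, N m; "position": TCP position; "orientation": TCP orientation; "wrist_force": force on the tool from outside, world axes, zero at the start; "moment": the same for the moment, N m; "opening": finger opening in m; "gripper_force": force on a finger pad.
Only numpy, scipy, OpenCV 4.12 (cv2) and the standard library are available. Lean on these libraries where they do the work, as an engineer would, in place of code of your own. Each camera call takes 0.05 s, during which the arm holds its last target. There are 200 camera calls.

## Task

Clamp the casting pot shut to torque: take the click wrench from its wooden cradle, fit its square ring down over the square spindle on the pot until it lies flat on the plate, and turn it clockwise until the handle breaks over at its knuckle - stop there, do not force it on to its stop. Then let go so that the handle springs straight, and leave the wrench sitting on the spindle. Seat and turn it gently, and leave the other things on the table alone.

Things in the scene. Friction and masses are not known exactly. Their poses are not given: they have to be found in the camera images.
- wrench: Click torque wrench, loose, 225 mm long, 20 mm thick, flat, 0.3 to 0.4 kg, balance point 85 mm along x. This is its steel head: 60 x 60 mm ring, through square hole 32 x 32 mm with sides along x and y. Origin: hole centre on the underside; x along the straight handle, z up. Neck 14 mm wide; rubber handle 22 mm wide, 20 mm tall from 98 to 218 mm along x, then a red cap.
- knuckle (a point): Breakaway joint of the wrench, a vertical pin 48 mm from the hole centre along x, on the underside. Straight and stiff until the clockwise torque (from above) about the pin reaches 0.8 N m; then the handle gives clockwise against the head, torque rising only 2 N m per rad, to a hard stop at 0.30 rad. 0.05 to 0.20 rad is a click, more is forced. Springs straight when let go; never gives anticlockwise.
- handle_mark (a point): Middle of the rubber handle, 170 mm from the hole centre along the straight wrench, 10 mm above the underside; x along the handle, away from the knuckle, z up. The angle of its x to the head's x is how far the knuckle has given.
- spindle: Foot of the dark square spindle, 30 x 30 mm, sides along this frame's x and y (the frame turns with it), straight for 24 mm, then a 7 mm cone. Origin on its axis, level with the top of the flat round plate (200 mm across, 63 mm above the table) of an aluminium pot fixed to the table; the seated wrench's underside lies here. z up. The wrench fits four ways.
- spindle_top (a point): Tip of the spindle's cone, 31 mm above the plate. The spindle turns clockwise (from above) against about 0.12 N m for 0.1 to 0.5 rad, different each time and marked nowhere, then is tight and stops dead. Turning with the handle out to the left of the robot leaves most room.
- rest: Wooden cradle fixed to the table; the wrench lies on it at the start, head away from the robot. Origin on the table, about under the wrench's hole; x along the wrench. Base 270 x 70 x 6 mm; blocks with tops at 30 mm under the head (x -25 to 25 mm) and the handle's end (x 187 to 212 mm); between them the handle is free underneath.
- cup: bystander: open steel cup, 64 mm wide, 71 mm tall, origin under its centre
- tin: bystander: closed tinplate box, 77 x 124 x 48 mm, origin under its centre
- mould_a: bystander: beige silicone candle mould, 67 mm wide, 84 mm tall, origin under its centre
- mould_b: bystander: beige silicone candle mould, 68 mm wide, 84 mm tall, origin under its centre
- mould_c: bystander: pale blue silicone candle mould, 68 mm wide, 86 mm tall, origin under its centre
- snips: bystander: pliers with red sleeves, lying flat, 172 x 54 x 12 mm, origin under their centre
- probe: bystander: white probe thermometer, lying flat, 22 x 203 x 16 mm, origin under its centre

How it is judged:
On the way, in this order (a step that is already met when the one before it is completed fails the run):
1. the wrench's ring is down over the spindle, flat on the plate (horizontal distance between wrench and spindle below 0.004 m and z of wrench in the frame of spindle below 0.003 m and angle between wrench's own z axis and vertical below 0.08 rad), for 0.2 s.
2. with the ring seated, the handle has broken over at the knuckle by more than 0.05 rad (all of step 1 and angle between the x axis of wrench and the x axis of handle_mark, either way round above 0.05 rad), for 0.1 s.
At the end, for the whole second after the job is handed in: The wrench is left at rest on the spindle: hole's centre within 4 mm of the axis, underside within 3 mm of the plate, tilted less than 0.08 rad, and the handle sprung straight to within 0.03 rad (all of step 1 and angle between the x axis of wrench and the x axis of handle_mark, either way round below 0.03 rad and linear speed of wrench below 0.02 m/s and angular speed of wrench below 0.1 rad/s); the robot touches nothing.
It fails at once if the handle is forced on past the click, more than 0.20 rad at the knuckle (angle between the x axis of wrench and the x axis of handle_mark, either way round above 0.2 rad).
It fails at once if the wrench is pressed on the spindle with more than 25 N while it is not yet down over it (underside more than 8 mm above the plate) (contact force between wrench and spindle above 25 N and z of wrench in the frame of spindle above 0.008 m).
It fails at once if a bystander is pushed more than 20 mm from its place (distance of any of cup, tin, mould_a, mould_b, mould_c, snips, probe from where it was at the start of the episode above 0.02 m).
It also fails if it takes over 72 s, if anything falls off the work surface, if the arm or the gripper's body presses on something with over 40 N, if the wrist force passes 120 N, or if a joint passes its speed limit or range.

## Working session

There is one attempt and no reset: what is moved stays moved. The work goes in short steps, Python scripts to look and compute and a tool call to move; the robot and the scene stay as the last step left them, time stands still between calls to the robot, and variables do not carry over. Pictures are saved under pics/ and viewed, at most 10 in all, crops included, and the job is handed in when it is done.

Besides the shell and the picture viewer there is one more tool, called after "Emit:" in YAML: its name, and indented under it one key for each argument. drive_tool: Moves the arm, as the interface text tells. Its arguments: {"type":"object","properties":{"commands":{"type":"array"},"newtons":{"type":"number"}},"required":["commands"]}

```bash
mkdir -p pics; python3 - <<'E'
from cell import bot,snapshot,camera_params
import cv2,numpy as np
for n in("scene","top"):
    cv2.imwrite(f"pics/{n}0.png",snapshot(n)[:,:,::-1])
    p=camera_params(n);print(n,np.round(p["camera_matrix"],1).tolist(),np.round(p["dist"],3),np.round(p["world_to_cam"],3).tolist())
s=bot.get_state();print({k:np.round(v,3).tolist() for k,v in s.items()},bot.tip_extent)
E
```

```text
scene [[487.5, 0.0, 282.3], [0.0, 487.5, 204.7], [0.0, 0.0, 1.0]] [-0.07  0.    0.    0.    0.  ] [[0.831, -0.556, -0.017, -0.467], [-0.445, -0.647, -0.619, 0.272], [0.333, 0.522, -0.785, 1.374], [0.0, 0.0, 0.0, 1.0]]
top [[404.1, 0.0, 279.8], [0.0, 404.1, 212.1], [0.0, 0.0, 1.0]] [-0.119  0.     0.     0.     0.   ] [[0.005, -1.0, 0.008, -0.044], [-0.997, -0.006, -0.079, 0.55], [0.079, -0.008, -0.997, 1.396], [0.0, 0.0, 0.0, 1.0]]
{'time': 0.1, 'joint_pos': [-1.362, 0.399, 0.045, 1.538, -0.019, 1.207, -0.051], 'dq': [-0.0, -0.002, 0.0, -0.002, -0.0, -0.0, 0.002], 'joint_efforts': [0.004, -47.627, 1.37, -25.495, 0.012, 0.005, 0.0], 'position': [0.197, 0.619, 0.404], 'orientation': [[-0.953, 0.303, -0.0], [0.303, 0.953, -0.002], [-0.0, -0.002, -1.0]], 'wrist_force': [0.02, 0.1, 0.47], 'moment': [0.059, -0.024, 0.05], 'gripper_force': 0.0, 'opening': 0.085} 0.1734
```

View pics/scene0.png

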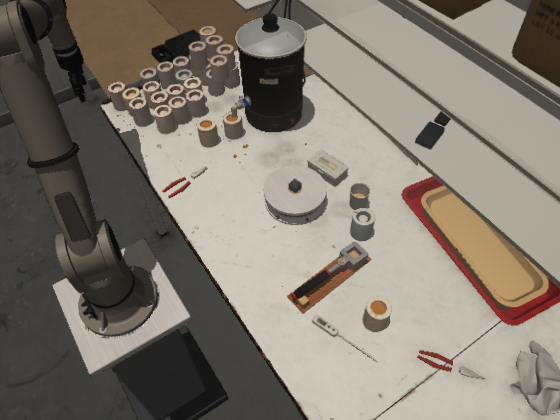

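View pics/top0.png

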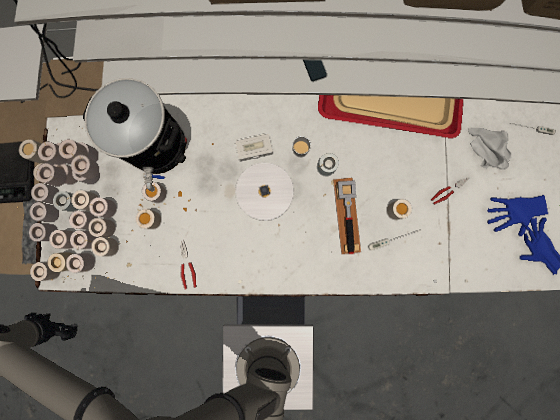

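The top view shows the spindle at about (264,190). The wrench runs from its hole at about (346,188) to the cap at about (351,250), with the handle towards the robot. Next I'll crop and enlarge both areas.

```bash
cat > h.py <<'E'
from cell import bot,snapshot,camera_params
import cv2,numpy as np
def ray(n,uv,z):
    p=camera_params(n);T=np.array(p["world_to_cam"]);R,t=T[:3,:3],T[:3,3]
    q=cv2.undistortPoints(np.array(uv,float).reshape(-1,1,2),np.array(p["camera_matrix"]),np.array(p["dist"])).reshape(-1,2)
    d=np.c_[q,np.ones(len(q))]@R;c=-R.T@t
    return c+d*((z-c[2])/d[:,2])[:,None]
def proj(n,P):
    p=camera_params(n);T=np.array(p["world_to_cam"])
    return cv2.projectPoints(np.array(P,float).reshape(-1,3),cv2.Rodrigues(T[:3,:3])[0],T[:3,3],np.array(p["camera_matrix"]),np.array(p["dist"]))[0].reshape(-1,2)
def crop(n,u,v,w,h,k):
    return cv2.resize(snapshot(n)[v:v+h,u:u+w,::-1],None,fx=k,fy=k,interpolation=cv2.INTER_CUBIC)
E
python3 - <<'E'
from h import *
a=crop("top",235,160,130,100,6)
b=crop("scene",260,165,125,75,6); 
cv2.imwrite("pics/a.png",a)
c=crop("scene",255,165,125,150,4);cv2.imwrite("pics/b.png",c)
E
```

```text
(no output)
```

View pics/a.png

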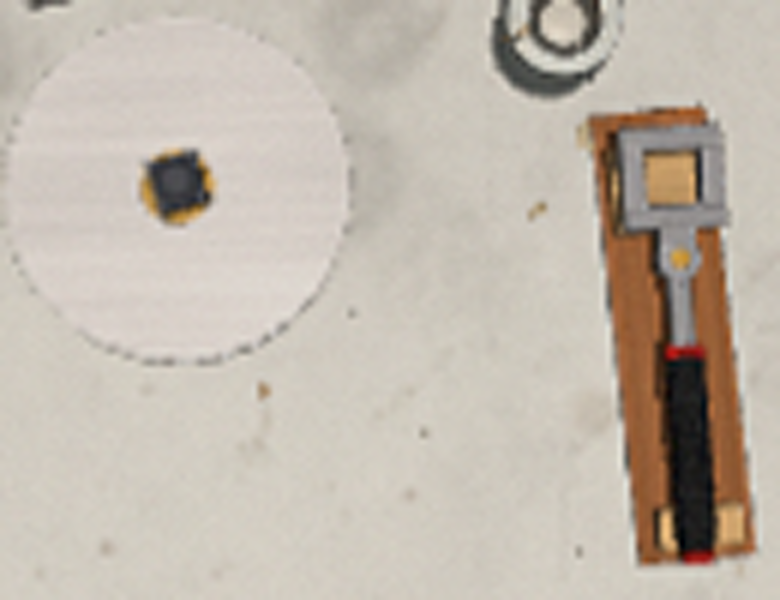

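View pics/b.png

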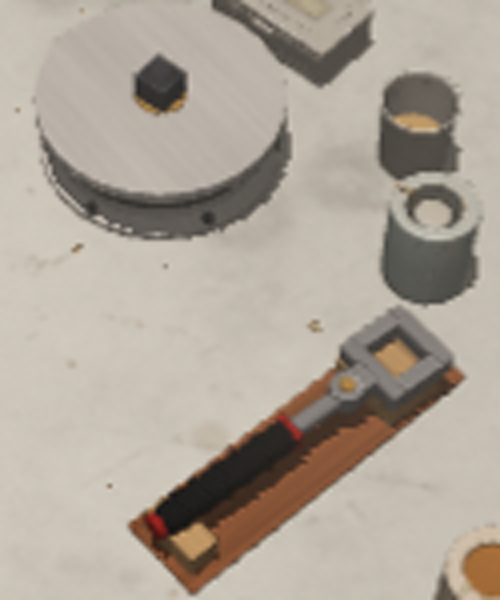

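The first crop has the spindle square at crop pixel (178,182), turned by about 14°, with the plate centred at (180,190). The hole is at about (671,178), the pin at (681,258) and the cap end at (697,557). The second crop shows the same wrench hole at about (397,355), the cap at (157,525) and the spindle at (161,80).

```bash
python3 - <<'E'
from h import *
A=lambda L:[((u+.5)/6-.5+235,(v+.5)/6-.5+160) for u,v in L]
B=lambda L:[((u+.5)/4-.5+255,(v+.5)/4-.5+165) for u,v in L]
np.set_printoptions(precision=4,suppress=True)
print("plate top",ray("top",A([(180,190),(7,190),(352,190),(180,15),(180,365)]),.063))
print("sp square top z.087",ray("top",A([(147,163),(197,151),(210,195),(165,212)]),.087))
print("hole,pin,redring,cap top",ray("top",A([(671,178),(681,258),(686,352),(697,557)]),.05))
print("hole corners outer",ray("top",A([(615,130),(718,125),(727,222),(622,235)]),.05))
print("scene hole,pin,cap",ray("scene",B([(397,355),(347,384),(157,525)]),.05))
print("scene plate",ray("scene",B([(162,97)]),.063), "tip",ray("scene",B([(163,70)]),.094))
E
```

```text
plate top [[ 0.6181  0.012   0.063 ]
 [ 0.6175  0.1108  0.063 ]
 [ 0.6186 -0.0862  0.063 ]
 [ 0.7194  0.0129  0.063 ]
 [ 0.5181  0.0112  0.063 ]]
sp square top z.087 [[ 0.6301  0.0299  0.087 ]
 [ 0.637   0.0019  0.087 ]
 [ 0.6122 -0.0056  0.087 ]
 [ 0.6024  0.0195  0.087 ]]
hole,pin,redring,cap top [[ 0.6287 -0.2715  0.05  ]
 [ 0.5822 -0.2769  0.05  ]
 [ 0.5278 -0.2793  0.05  ]
 [ 0.4103 -0.285   0.05  ]]
hole corners outer [[ 0.6565 -0.2392  0.05  ]
 [ 0.66   -0.2994  0.05  ]
 [ 0.6033 -0.304   0.05  ]
 [ 0.5953 -0.2427  0.05  ]]
scene hole,pin,cap [[ 0.6267 -0.2753  0.05  ]
 [ 0.582  -0.2742  0.05  ]
 [ 0.4069 -0.2898  0.05  ]]
scene plate [[0.6193 0.0111 0.063 ]] tip [[0.6205 0.0118 0.094 ]]
```

```bash
cat >> h.py <<'E'
from scipy.spatial.transform import Rotation as Ro
def to(p,yaw,g=.155):
    """command (cm,deg) bringing the grasp point to p, tool down, tool x at world yaw(deg)"""
    s=bot.get_state();R=np.array(s["orientation"]);t=np.array(s["position"])
    a=np.radians(yaw);G=np.array([[np.cos(a),np.sin(a),0],[np.sin(a),-np.cos(a),0],[0,0,-1]])
    d=R.T@(np.array(p)+[0,0,g]-t)*100; r=np.degrees(Ro.from_matrix(R.T@G).as_rotvec())
    print("xyz",np.round(d,2),"r",np.round(r,2))
def st():
    s=bot.get_state();R=np.array(s["orientation"]);print("t",round(s["time"],2),"grasp",np.round(np.array(s["position"])+R[:,2]*.155,4),"yaw",round(np.degrees(np.arctan2(R[1,0],R[0,0])),2),"F",np.round(s["wrist_force"],2),"M",np.round(s["moment"],2),"open",round(s["opening"],4),"q",np.round(s["joint_pos"],2))
E
python3 -c "
from h import *
st();to([.45,.3,.25],183.6);to([.503,-.281,.2],183.6)"
```

```text
t 0.25 grasp [0.1969 0.6192 0.2492] yaw 162.37 F [ 0.58 -0.14  0.73] M [0.05 0.03 0.05] open 0.0852 q [-1.36  0.4   0.05  1.54 -0.02  1.21 -0.05]
xyz [-33.8  -22.77  -0.05] r [ -0.05  -0.   -21.23]
xyz [-56.45 -76.53   4.99] r [ -0.05  -0.   -21.23]
```

Emit:
drive_tool:
  commands:
    - {"x":-17,"y":-11.5,"z":-2,"rz":-10}
    - {"x":-34,"y":-23,"z":-2,"rz":-21.2}
    - {"x":-34,"y":-23,"z":-2,"rz":-21.2}
    - {"x":-34,"y":-23,"z":-2,"rz":-21.2}
    - {"x":-34,"y":-23,"z":-2,"rz":-21.2}
    - {"x":-34,"y":-23,"z":-2,"rz":-21.2}
    - {"x":-34,"y":-23,"z":-2,"rz":-21.2}
    - {"x":-34,"y":-23,"z":-2,"rz":-21.2}
    - {"x":-34,"y":-23,"z":-2,"rz":-21.2}
    - {"x":-34,"y":-23,"z":-2,"rz":-21.2}

```text
schema error: expected keys x, y, z, rx, ry, rz, claw
```

```bash
python3 -c "
from h import *
st();to([.503,-.281,.2],183.6)"
```

```text
t 0.25 grasp [0.1969 0.6192 0.2492] yaw 162.37 F [ 0.58 -0.14  0.73] M [0.05 0.03 0.05] open 0.0852 q [-1.36  0.4   0.05  1.54 -0.02  1.21 -0.05]
xyz [-56.45 -76.53   4.99] r [ -0.05  -0.   -21.23]
```

Emit:
drive_tool:
  commands:
    - {"x":-17,"y":-11.5,"z":-2,"rx":0,"ry":0,"rz":-10,"claw":0}
    - {"x":-34,"y":-23,"z":-2,"rx":0,"ry":0,"rz":-21.2,"claw":0}
    - {"x":-34,"y":-23,"z":-2,"rx":0,"ry":0,"rz":-21.2,"claw":0}
    - {"x":-34,"y":-23,"z":-2,"rx":0,"ry":0,"rz":-21.2,"claw":0}
    - {"x":-34,"y":-23,"z":-2,"rx":0,"ry":0,"rz":-21.2,"claw":0}
    - {"x":-34,"y":-23,"z":-2,"rx":0,"ry":0,"rz":-21.2,"claw":0}
    - {"x":-34,"y":-23,"z":-2,"rx":0,"ry":0,"rz":-21.2,"claw":0}
    - {"x":-34,"y":-23,"z":-2,"rx":0,"ry":0,"rz":-21.2,"claw":0}
    - {"x":-34,"y":-23,"z":-2,"rx":0,"ry":0,"rz":-21.2,"claw":0}
    - {"x":-34,"y":-23,"z":-2,"rx":0,"ry":0,"rz":-21.2,"claw":0}

```text
time: 1.25
position: [0.4527, 0.2949, 0.4249]
orientation: [[-0.998, -0.057, 0.001], [-0.057, 0.998, -0.0], [-0.001, -0.0, -1.0]]
wrist_force: [-0.9, 1.8, -0.4]
opening: 0.0856
gripper_force: 0.0
```

```bash
python3 -c "
from h import *
st();to([.503,-.281,.2],183.6)"
```

```text
t 1.25 grasp [0.4528 0.2949 0.2699] yaw -176.76 F [-0.88  1.79 -0.38] M [0.05 0.   0.  ] open 0.0856 q [-0.82  0.19  0.19  1.78 -0.04  1.18  1.01]
xyz [ -1.75 -57.79   7.  ] r [-0.01  0.03 -0.36]
```

Emit:
drive_tool:
  commands:
    - {"x":-1,"y":-30,"z":0,"rx":0,"ry":0,"rz":0,"claw":0}
    - {"x":-1,"y":-30,"z":0,"rx":0,"ry":0,"rz":0,"claw":0}
    - {"x":-1,"y":-30,"z":0,"rx":0,"ry":0,"rz":0,"claw":0}
    - {"x":-1,"y":-30,"z":0,"rx":0,"ry":0,"rz":0,"claw":0}
    - {"x":-1,"y":-30,"z":0,"rx":0,"ry":0,"rz":0,"claw":0}
    - {"x":-1,"y":-30,"z":0,"rx":0,"ry":0,"rz":0,"claw":0}
    - {"x":-1.7,"y":-57.8,"z":4,"rx":0,"ry":0,"rz":-0.4,"claw":0}
    - {"x":-1.7,"y":-57.8,"z":7,"rx":0,"ry":0,"rz":-0.4,"claw":0}
    - {"x":-1.7,"y":-57.8,"z":7,"rx":0,"ry":0,"rz":-0.4,"claw":0}
    - {"x":-1.7,"y":-57.8,"z":7,"rx":0,"ry":0,"rz":-0.4,"claw":0}

```text
time: 2.25
position: [0.4979, -0.1936, 0.3773]
orientation: [[-0.997, -0.074, 0.001], [-0.074, 0.997, 0.002], [-0.001, 0.002, -1.0]]
wrist_force: [0.8, 1.0, 0.4]
opening: 0.0853
gripper_force: 0.0
```

Emit:
drive_tool:
  commands:
    - {"x":0,"y":0,"z":0,"rx":0,"ry":0,"rz":0,"claw":0}
    - {"x":0,"y":0,"z":0,"rx":0,"ry":0,"rz":0,"claw":0}

```text
time: 2.45
position: [0.4974, -0.1936, 0.377]
orientation: [[-0.998, -0.07, -0.001], [-0.07, 0.998, 0.001], [0.001, 0.001, -1.0]]
wrist_force: [0.3, 1.3, -0.4]
opening: 0.0852
gripper_force: 0.0
```

```bash
python3 -c "
from h import *
st();to([.503,-.281,.12],183.6);to([.503,-.281,.042],183.6)"
```

```text
t 2.45 grasp [ 0.4972 -0.1934  0.222 ] yaw -176.01 F [ 0.32  1.35 -0.43] M [0.05 0.05 0.01] open 0.0852 q [-0.2   0.25  0.58  1.86 -0.15  1.08  2.08]
xyz [ 0.04 -8.77 10.19] r [ 0.07 -0.07  0.39]
xyz [ 0.03 -8.78 17.99] r [ 0.07 -0.07  0.39]
```

Emit:
drive_tool:
  commands:
    - {"x":0,"y":-4.4,"z":5,"rx":0,"ry":0,"rz":0.4,"claw":0.3}
    - {"x":0,"y":-8.8,"z":10.2,"rx":0,"ry":0,"rz":0.4,"claw":0.3}
    - {"x":0,"y":-8.8,"z":10.2,"rx":0,"ry":0,"rz":0.4,"claw":0.3}
    - {"x":0,"y":-8.8,"z":10.2,"rx":0,"ry":0,"rz":0.4,"claw":0.3}
    - {"x":0,"y":-8.8,"z":10.2,"rx":0,"ry":0,"rz":0.4,"claw":0.3}
    - {"x":0,"y":-8.8,"z":10.2,"rx":0,"ry":0,"rz":0.4,"claw":0.3}

```text
time: 3.05
position: [0.5046, -0.2801, 0.277]
orientation: [[-0.998, -0.066, 0.003], [-0.066, 0.998, 0.001], [-0.003, 0.001, -1.0]]
wrist_force: [0.5, -0.1, -0.6]
opening: 0.0599
gripper_force: 0.0
```

```bash
python3 -c "
from h import *
st();to([.503,-.281,.042],183.6)
a=crop('scene',270,180,200,150,4);cv2.imwrite('pics/c.png',a)"
```

```text
t 3.05 grasp [ 0.505  -0.2799  0.122 ] yaw -176.19 F [ 0.48 -0.12 -0.6 ] M [-0.01 -0.05 -0.04] open 0.0599 q [ 0.01  0.45  0.55  1.86 -0.3   0.91  2.33]
xyz [ 0.19 -0.09  8.  ] r [0.06 0.15 0.21]
```

View pics/c.png

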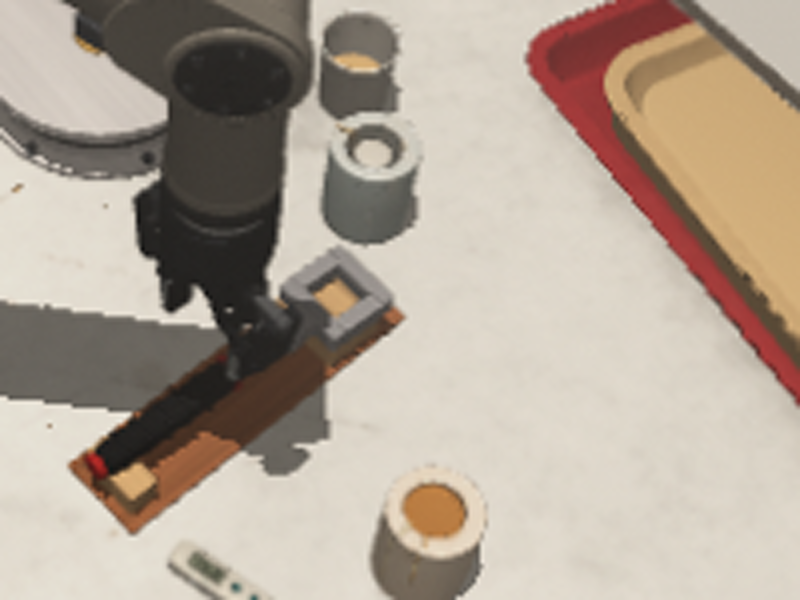

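The picture shows the gripper hanging over the handle just behind the red ring, at about crop pixel (250,350), with its fingers on either side. I'll lower it and close.

Emit:
drive_tool:
  commands:
    - {"x":0.2,"y":-0.1,"z":4,"rx":0,"ry":0.15,"rz":0.2,"claw":0.3}
    - {"x":0.2,"y":-0.1,"z":7,"rx":0,"ry":0.15,"rz":0.2,"claw":0.3}
    - {"x":0.2,"y":-0.1,"z":8,"rx":0,"ry":0.15,"rz":0.2,"claw":0.3}
    - {"x":0.2,"y":-0.1,"z":8,"rx":0,"ry":0.15,"rz":0.2,"claw":0.3}
    - {"x":0.2,"y":-0.1,"z":8,"rx":0,"ry":0.15,"rz":0.2,"claw":0.5}
    - {"x":0.2,"y":-0.1,"z":8,"rx":0,"ry":0.15,"rz":0.2,"claw":1}
    - {"x":0.2,"y":-0.1,"z":8,"rx":0,"ry":0.15,"rz":0.2,"claw":1}
    - {"x":0.2,"y":-0.1,"z":8,"rx":0,"ry":0.15,"rz":0.2,"claw":1}
    - {"x":0.2,"y":-0.1,"z":8,"rx":0,"ry":0.15,"rz":0.2,"claw":1}
    - {"x":0.2,"y":-0.1,"z":8,"rx":0,"ry":0.15,"rz":0.2,"claw":1}
  newtons: 80

```text
time: 4.1
position: [0.5019, -0.2838, 0.1977]
orientation: [[-0.998, -0.059, 0.0], [-0.059, 0.998, -0.0], [-0.0, -0.0, -1.0]]
wrist_force: [-0.8, 1.0, 5.7]
opening: 0.0208
gripper_force: 78.9
```

```bash
python3 -c "
from h import *
st();to([.503,-.281,.142],183.6)"
```

```text
t 4.1 grasp [ 0.5019 -0.2839  0.0427] yaw -176.61 F [-0.84  0.96  5.68] M [0.35 0.15 0.05] open 0.0208 q [ 0.06  0.56  0.49  1.91 -0.37  0.76  2.39]
xyz [-0.13  0.27 -9.93] r [-0.02  0.02 -0.21]
```

Emit:
drive_tool:
  commands:
    - {"x":0,"y":0,"z":-2,"rx":0,"ry":0,"rz":0,"claw":1}
    - {"x":0,"y":0,"z":-5,"rx":0,"ry":0,"rz":0,"claw":1}
    - {"x":0,"y":0,"z":-9,"rx":0,"ry":0,"rz":0,"claw":1}
    - {"x":0,"y":0,"z":-12,"rx":0,"ry":0,"rz":0,"claw":1}
    - {"x":0,"y":0,"z":-12,"rx":0,"ry":0,"rz":0,"claw":1}
    - {"x":0,"y":0,"z":-12,"rx":0,"ry":0,"rz":0,"claw":1}

```text
time: 4.7
position: [0.5009, -0.2833, 0.3158]
orientation: [[-0.998, -0.059, -0.002], [-0.059, 0.998, 0.0], [0.002, 0.001, -1.0]]
wrist_force: [-0.9, 0.8, -4.0]
opening: 0.0209
gripper_force: 78.6
```

```bash
python3 -c "
from h import *
st();to([.5814,.1312,.165],107.5)
cv2.imwrite('pics/top_l.png',snapshot('top')[:,:,::-1])"
```

```text
t 4.7 grasp [ 0.5005 -0.2833  0.1608] yaw -176.62 F [-0.88  0.82 -3.96] M [-0.    0.32  0.03] open 0.0209 q [-0.02  0.41  0.58  1.83 -0.26  0.99  2.31]
xyz [-10.48  40.91  -0.42] r [-7.000e-02 -1.400e-01  7.588e+01]
```

Emit:
drive_tool:
  commands:
    - {"x":-1,"y":4,"z":-0.4,"rx":0,"ry":0,"rz":7,"claw":1}
    - {"x":-2,"y":8,"z":-0.4,"rx":0,"ry":0,"rz":14,"claw":1}
    - {"x":-3,"y":12,"z":-0.4,"rx":0,"ry":0,"rz":21,"claw":1}
    - {"x":-4,"y":16,"z":-0.4,"rx":0,"ry":0,"rz":28,"claw":1}
    - {"x":-5,"y":20,"z":-0.4,"rx":0,"ry":0,"rz":36,"claw":1}
    - {"x":-6,"y":24,"z":-0.4,"rx":0,"ry":0,"rz":44,"claw":1}
    - {"x":-7,"y":28,"z":-0.4,"rx":0,"ry":0,"rz":52,"claw":1}
    - {"x":-8,"y":32,"z":-0.4,"rx":0,"ry":0,"rz":60,"claw":1}
    - {"x":-9,"y":36,"z":-0.4,"rx":0,"ry":0,"rz":68,"claw":1}
    - {"x":-10.5,"y":40.9,"z":-0.4,"rx":0,"ry":0,"rz":75.9,"claw":1}

```text
time: 5.75
position: [0.5807, 0.13, 0.3174]
orientation: [[-0.292, 0.956, -0.007], [0.956, 0.292, -0.002], [0.0, -0.007, -1.0]]
wrist_force: [2.0, -0.5, -4.1]
opening: 0.0209
gripper_force: 79.0
```

```bash
python3 -c "
from h import *
st();to([.5814,.1312,.165],107.5)"
```

```text
t 5.75 grasp [0.5797 0.1298 0.1624] yaw 107.0 F [ 1.96 -0.52 -4.09] M [ 0.16 -0.02  0.05] open 0.0209 q [-0.88  0.5   0.79  1.78 -0.4   1.04  0.36]
xyz [ 0.09  0.1  -0.26] r [-0.39 -0.01 -0.5 ]
```

Now I'll level it, lower it until the underside is just above the cone tip, and look from both cameras.

Emit:
drive_tool:
  commands:
    - {"x":0.1,"y":0.1,"z":2,"rx":-0.4,"ry":0,"rz":-0.5,"claw":1}
    - {"x":0.1,"y":0.1,"z":4,"rx":-0.4,"ry":0,"rz":-0.5,"claw":1}
    - {"x":0.1,"y":0.1,"z":4,"rx":-0.4,"ry":0,"rz":-0.5,"claw":1}
    - {"x":0.1,"y":0.1,"z":4,"rx":-0.4,"ry":0,"rz":-0.5,"claw":1}
    - {"x":0.1,"y":0.1,"z":4,"rx":-0.4,"ry":0,"rz":-0.5,"claw":1}

```text
time: 6.25
position: [0.5827, 0.1303, 0.28]
orientation: [[-0.307, 0.952, 0.005], [0.952, 0.307, 0.002], [0.001, 0.005, -1.0]]
wrist_force: [0.1, -0.9, -2.7]
opening: 0.0204
gripper_force: 79.0
```

```bash
python3 -c "
from h import *
st()
a=crop('scene',245,145,100,90,5);b=crop('top',220,140,100,90,5)
w=np.hstack([cv2.resize(a,(400,360)),cv2.resize(b,(400,360))]);cv2.imwrite('pics/d.png',w)"
```

```text
t 6.25 grasp [0.5834 0.1306 0.125 ] yaw 107.89 F [ 0.12 -0.87 -2.68] M [0.2  0.02 0.03] open 0.0204 q [-0.85  0.54  0.75  1.81 -0.44  0.96  0.4 ]
```

View pics/d.png

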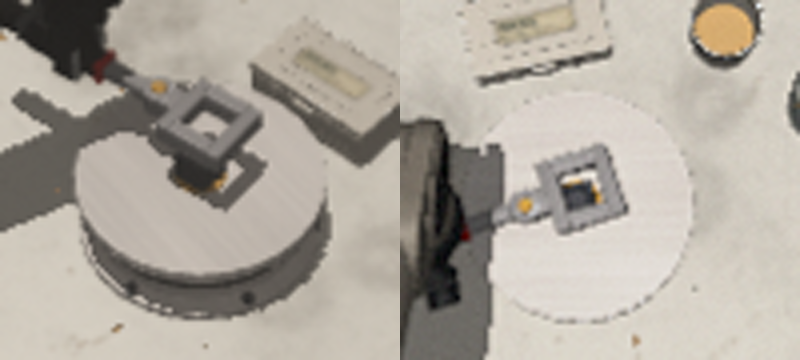

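In the left (scene) half the ring hovers over the spindle. In the right (top) half, the ring's corners are at (536,160), (605,145), (628,212) and (560,233), and the dark spindle shows in the hole at about (580,192). I'll fit the outlines to get sub-pixel offsets.

```bash
cat > fit.py <<'E'
from h import *
from scipy.optimize import minimize
S=8
def box(x,y,yaw,hw,z0,z1,tip=None):
    a=np.radians(yaw);c,s=np.cos(a),np.sin(a)
    P=[[x+c*i-s*j,y+s*i+c*j,z] for z in(z0,z1) for i in(-hw,hw) for j in(-hw,hw)]
    if tip is not None:P.append([x,y,tip])
    return np.array(P)
def mask(n,P,o,sh):
    q=cv2.convexHull(proj(n,P).astype(np.float32)).reshape(-1,2)
    m=np.zeros((sh[0]*S,sh[1]*S),np.uint8)
    cv2.fillConvexPoly(m,np.round(((q-o+.5)*S-.5)*16).astype(np.int32),255,shift=4)
    return cv2.resize(m,(sh[1],sh[0]),interpolation=cv2.INTER_AREA)/255.
def fit(img,n,p0,hw,z0,z1,tip=None,band=.012,skip=None):
    x0,y0,t0=p0
    q=proj(n,box(x0,y0,t0,hw+band,z0,z1,tip));o=np.floor(q.min(0)).astype(int);e=np.ceil(q.max(0)).astype(int)
    I=img[o[1]:e[1],o[0]:e[0],0].astype(float);sh=I.shape
    w=np.ones(sh)if skip is None else 1-np.clip(sum(mask(n,P,o,sh)for P in skip),0,1)
    w*=mask(n,box(x0,y0,t0,hw+band,z0,z1,tip),o,sh)
    def f(p):
        m=mask(n,box(p[0]/1e3,p[1]/1e3,p[2],hw,z0,z1,tip),o,sh)
        A=np.c_[m.ravel(),1-m.ravel()]*np.sqrt(w).ravel()[:,None];b=(I*np.sqrt(w)).ravel()
        k=np.linalg.lstsq(A,b,rcond=None)[0];return np.mean((A@k-b)**2)
    best=min((minimize(f,[x0*1e3+dx,y0*1e3+dy,t0+dt],method="Nelder-Mead",options=dict(initial_simplex=np.array([x0*1e3+dx,y0*1e3+dy,t0+dt])+np.array([[0,0,0],[3,0,0],[0,3,0],[0,0,5]])))for dx,dy,dt in((0,0,0),(-3,2,-4),(2,-3,4))),key=lambda r:r.fun)
    print(n,np.round(best.x,2),round(best.fun,1));return best.x
def ring(img,n,p0,z):
    x,y,t=p0;a=np.radians(t);u=np.array([np.cos(a),np.sin(a)])
    neck=box(x+u[0]*.05,y+u[1]*.05,t,.021,z,z+.02)
    return fit(img,n,p0,.03,z,z+.02,skip=[box(x,y,t,.020,z,z+.02),neck])
E
python3 - <<'E'
from fit import *
for n in("top","scene"):
    I=cv2.imread(f"pics/{n}0.png")[:,:,::-1]; fit(I,n,(.619,.012,107),.015,.063,.087,.094,band=.008)
    ring(snapshot(n),n,(.619,.012,107),.1123)
E
```

```text
top [619.7   12.94 106.99] 135.9
top [624.33   9.18 108.59] 97.3
scene [619.77  14.7  107.55] 116.5
scene [612.1    1.61  98.34] 453.2
```

```bash
python3 - <<'E'
from fit import *
B=lambda L:[((u+.5)/4-.5+245,(v+.5)/4-.5+145) for u,v in L]
print(ray("scene",B([(203,78),(263,120),(215,157),(157,118),(209,118)]),.1323).round(4))
print(((proj("scene",box(.6243,.0092,108.6,.03,.1323,.1323))-[245,145])*4).round())
I=snapshot("top")
for z in(.108,.117):ring(I,"top",(.622,.010,108),z)
E
```

```text
[[ 0.6435  0.0452  0.1323]
 [ 0.6562 -0.0165  0.1323]
 [ 0.605  -0.0262  0.1323]
 [ 0.5911  0.0309  0.1323]
 [ 0.6236  0.0085  0.1323]]
[[263. 110.]
 [216. 157.]
 [200.  75.]
 [152. 121.]
 [263. 110.]
 [216. 157.]
 [200.  75.]
 [152. 121.]]
top [625.03   8.98 108.59] 71.5
top [623.9    8.64 108.45] 70.1
```

```bash
python3 -c "
from h import *
st();to([.582,.1357,.112],106.4)"
```

```text
t 6.5 grasp [0.5834 0.1311 0.1253] yaw 107.94 F [-0.15  0.66 -4.03] M [ 0.17  0.06 -0.  ] open 0.0203 q [-0.85  0.54  0.75  1.81 -0.44  0.96  0.4 ]
xyz [0.49 0.09 1.33] r [ 0.33 -0.07  1.54]
```

Emit:
drive_tool:
  commands:
    - {"x":0.3,"y":0.0,"z":0.5,"rx":0.3,"ry":0,"rz":1,"claw":1}
    - {"x":0.5,"y":0.1,"z":1.2,"rx":0.3,"ry":0,"rz":1.5,"claw":1}
    - {"x":0.5,"y":0.1,"z":1.2,"rx":0.3,"ry":0,"rz":1.5,"claw":1}
    - {"x":0.5,"y":0.1,"z":1.2,"rx":0.3,"ry":0,"rz":1.5,"claw":1}
    - {"x":0.5,"y":0.1,"z":1.2,"rx":0.3,"ry":0,"rz":1.5,"claw":1}

```text
time: 7.0
position: [0.5819, 0.1359, 0.2675]
orientation: [[-0.283, 0.959, -0.001], [0.959, 0.283, 0.0], [0.0, -0.001, -1.0]]
wrist_force: [-0.3, 0.2, -3.2]
opening: 0.0207
gripper_force: 79.0
```

```bash
python3 -c "
from fit import *
st();z=bot.get_state()['position'][2]-.155-.0127
ring(snapshot('top'),'top',(.619,.012,107),z)
a=crop('scene',265,155,60,60,6);cv2.imwrite('pics/e.png',np.hstack([a,crop('top',235,160,60,60,6)]))"
```

```text
t 7.0 grasp [0.5818 0.1359 0.1125] yaw 106.46 F [-0.27  0.21 -3.17] M [ 0.15  0.05 -0.03] open 0.0207 q [-0.85  0.56  0.75  1.82 -0.46  0.95  0.38]
top [619.88  12.3  106.59] 61.9
```

View pics/e.png

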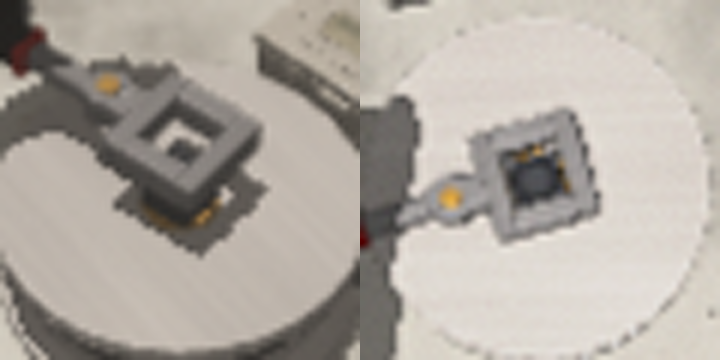

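The ring is centred over the spindle to within about 1 mm in the top view. I'll make a small correction and lower it slowly.

Emit:
drive_tool:
  commands:
    - {"x":0.07,"y":-0.1,"z":0,"rx":0,"ry":0,"rz":-0.6,"claw":1}
    - {"x":0.07,"y":-0.1,"z":0.3,"rx":0,"ry":0,"rz":-0.6,"claw":1}
    - {"x":0.07,"y":-0.1,"z":0.6,"rx":0,"ry":0,"rz":-0.6,"claw":1}
    - {"x":0.07,"y":-0.1,"z":0.9,"rx":0,"ry":0,"rz":-0.6,"claw":1}
    - {"x":0.07,"y":-0.1,"z":1.1,"rx":0,"ry":0,"rz":-0.6,"claw":1}
    - {"x":0.07,"y":-0.1,"z":1.1,"rx":0,"ry":0,"rz":-0.6,"claw":1}

```text
time: 7.75
position: [0.5805, 0.1364, 0.2561]
orientation: [[-0.294, 0.956, -0.002], [0.956, 0.294, 0.0], [0.001, -0.002, -1.0]]
wrist_force: [1.1, -0.3, -3.7]
opening: 0.0204
gripper_force: 79.0
```

Emit:
drive_tool:
  commands:
    - {"x":0,"y":0,"z":0.1,"rx":0,"ry":0,"rz":0,"claw":1}
    - {"x":0,"y":0,"z":0.2,"rx":0,"ry":0,"rz":0,"claw":1}
    - {"x":0,"y":0,"z":0.3,"rx":0,"ry":0,"rz":0,"claw":1}
    - {"x":0,"y":0,"z":0.3,"rx":0,"ry":0,"rz":0,"claw":1}

```text
time: 8.15
position: [0.5807, 0.1363, 0.2535]
orientation: [[-0.293, 0.956, -0.001], [0.956, 0.293, 0.0], [0.001, -0.001, -1.0]]
wrist_force: [-0.2, -0.9, -4.2]
opening: 0.0208
gripper_force: 79.0
```

```bash
python3 -c "
from fit import *
st();z=bot.get_state()['position'][2]-.155-.0127
ring(snapshot('top'),'top',(.619,.012,107),z)"
```

```text
t 8.15 grasp [0.5806 0.1363 0.0985] yaw 107.07 F [-0.25 -0.92 -4.19] M [ 0.17 -0.01  0.04] open 0.0208 q [-0.84  0.57  0.73  1.83 -0.47  0.92  0.4 ]
top [619.69  13.44 106.7 ] 57.4
```

Emit:
drive_tool:
  commands:
    - {"x":0,"y":0,"z":0.1,"rx":0,"ry":0,"rz":0,"claw":1}
    - {"x":0,"y":0,"z":0.2,"rx":0,"ry":0,"rz":0,"claw":1}
    - {"x":0,"y":0,"z":0.3,"rx":0,"ry":0,"rz":0,"claw":1}
    - {"x":0,"y":0,"z":0.3,"rx":0,"ry":0,"rz":0,"claw":1}

```text
time: 8.6
position: [0.5807, 0.1363, 0.2505]
orientation: [[-0.293, 0.956, -0.001], [0.956, 0.293, 0.0], [0.001, -0.001, -1.0]]
wrist_force: [0.2, -1.3, -3.8]
opening: 0.0205
gripper_force: 79.0
```

Emit:
drive_tool:
  commands:
    - {"x":0,"y":0,"z":0.1,"rx":0,"ry":0,"rz":0,"claw":1}
    - {"x":0,"y":0,"z":0.2,"rx":0,"ry":0,"rz":0,"claw":1}
    - {"x":0,"y":0,"z":0.3,"rx":0,"ry":0,"rz":0,"claw":1}
    - {"x":0,"y":0,"z":0.3,"rx":0,"ry":0,"rz":0,"claw":1}

```text
time: 9.0
position: [0.5807, 0.1363, 0.2474]
orientation: [[-0.294, 0.956, -0.001], [0.956, 0.294, 0.0], [0.001, -0.001, -1.0]]
wrist_force: [0.3, -1.0, -4.4]
opening: 0.0212
gripper_force: 79.0
```

Emit:
drive_tool:
  commands:
    - {"x":0,"y":0,"z":0.2,"rx":0,"ry":0,"rz":0,"claw":1}
    - {"x":0,"y":0,"z":0.4,"rx":0,"ry":0,"rz":0,"claw":1}
    - {"x":0,"y":0,"z":0.6,"rx":0,"ry":0,"rz":0,"claw":1}
    - {"x":0,"y":0,"z":0.8,"rx":0,"ry":0,"rz":0,"claw":1}
    - {"x":0,"y":0,"z":0.8,"rx":0,"ry":0,"rz":0,"claw":1}

```text
time: 9.5
position: [0.5806, 0.1363, 0.2392]
orientation: [[-0.294, 0.956, -0.001], [0.956, 0.294, 0.0], [0.0, -0.001, -1.0]]
wrist_force: [0.4, -1.3, -4.2]
opening: 0.0206
gripper_force: 79.1
```

Emit:
drive_tool:
  commands:
    - {"x":0,"y":0,"z":0.2,"rx":0,"ry":0,"rz":0,"claw":1}
    - {"x":0,"y":0,"z":0.4,"rx":0,"ry":0,"rz":0,"claw":1}
    - {"x":0,"y":0,"z":0.6,"rx":0,"ry":0,"rz":0,"claw":1}
    - {"x":0,"y":0,"z":0.7,"rx":0,"ry":0,"rz":0,"claw":1}
    - {"x":0,"y":0,"z":0.7,"rx":0,"ry":0,"rz":0,"claw":1}

```text
time: 10.0
position: [0.5806, 0.1363, 0.2324]
orientation: [[-0.293, 0.956, -0.001], [0.956, 0.293, 0.0], [0.001, -0.001, -1.0]]
wrist_force: [0.4, -1.2, -2.7]
opening: 0.0207
gripper_force: 79.1
```

```bash
python3 -c "
from fit import *
st()"
```

```text
t 10.0 grasp [0.5805 0.1363 0.0774] yaw 107.06 F [ 0.36 -1.2  -2.7 ] M [-0.18 -0.07 -0.04] open 0.0207 q [-0.83  0.6   0.71  1.84 -0.5   0.89  0.42]
```

Emit:
drive_tool:
  commands:
    - {"x":0,"y":0,"z":0.1,"rx":0,"ry":0,"rz":0,"claw":1}
    - {"x":0,"y":0,"z":0.15,"rx":0,"ry":0,"rz":0,"claw":1}
    - {"x":0,"y":0,"z":0.15,"rx":0,"ry":0,"rz":0,"claw":1}

```text
time: 10.3
position: [0.5807, 0.1363, 0.2311]
orientation: [[-0.293, 0.956, -0.001], [0.956, 0.293, 0.0], [0.001, -0.001, -1.0]]
wrist_force: [-0.1, -1.9, -2.1]
opening: 0.0208
gripper_force: 79.1
```

```bash
python3 -c "
from fit import *
st()"
```

```text
t 10.3 grasp [0.5805 0.1364 0.0761] yaw 107.06 F [-0.11 -1.88 -2.13] M [-0.27 -0.05 -0.01] open 0.0208 q [-0.82  0.6   0.71  1.84 -0.5   0.88  0.42]
```

Emit:
drive_tool:
  commands:
    - {"x":0,"y":0,"z":0,"rx":0,"ry":0,"rz":0,"claw":0.59}
    - {"x":0,"y":0,"z":0,"rx":0,"ry":0,"rz":0,"claw":0.59}
    - {"x":0,"y":0,"z":0,"rx":0,"ry":0,"rz":0,"claw":0.59}
    - {"x":0,"y":0,"z":0,"rx":0,"ry":0,"rz":0,"claw":0.59}
    - {"x":0,"y":0,"z":0,"rx":0,"ry":0,"rz":0,"claw":0.59}

```text
time: 10.8
position: [0.5807, 0.1366, 0.2312]
orientation: [[-0.294, 0.956, -0.001], [0.956, 0.294, 0.001], [0.001, -0.0, -1.0]]
wrist_force: [-0.1, -0.5, 0.5]
opening: 0.0347
gripper_force: 0.0
```

```bash
python3 -c "
from fit import *
st();fit
ring(snapshot('top'),'top',(.619,.012,107),.063)
cv2.imwrite('pics/f.png',crop('scene',235,145,95,75,8))"
```

```text
t 10.8 grasp [0.5806 0.1367 0.0762] yaw 107.08 F [-0.09 -0.45  0.48] M [ 0.02  0.01 -0.02] open 0.0347 q [-0.83  0.6   0.71  1.84 -0.5   0.88  0.42]
top [619.86  13.53 107.54] 39.5
```

View pics/f.png

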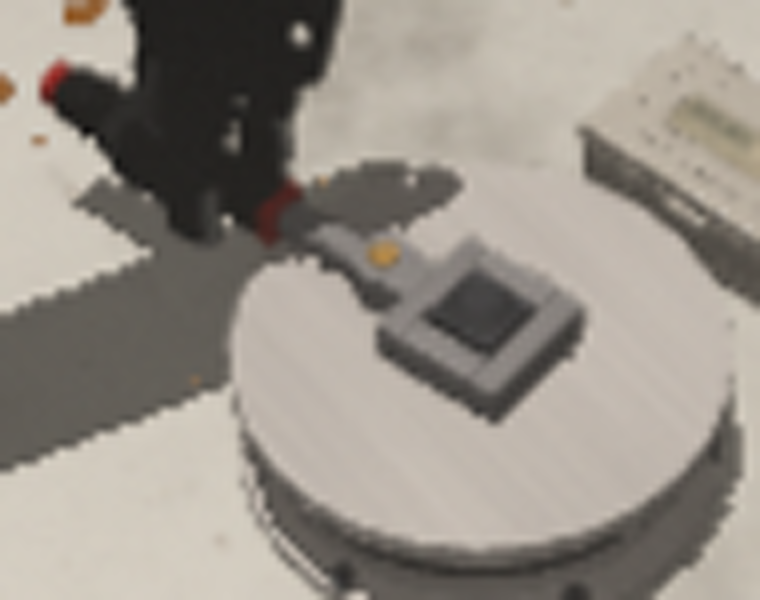

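The picture shows the ring flat on the plate with the spindle filling its hole, at about crop pixel (482,310), and the fingers open around the handle. I'll slide out to the middle of the handle (radius about 170 mm) and then push along an arc.

Emit:
drive_tool:
  commands:
    - {"x":2,"y":0,"z":0,"rx":0,"ry":0,"rz":0,"claw":0.59}
    - {"x":4.1,"y":0,"z":0.1,"rx":0,"ry":0,"rz":0,"claw":0.59}
    - {"x":4.1,"y":0,"z":0.1,"rx":0,"ry":0,"rz":0,"claw":0.59}
    - {"x":4.1,"y":0,"z":0.1,"rx":0,"ry":0,"rz":0,"claw":0.59}

```text
time: 11.3
position: [0.5686, 0.1757, 0.23]
orientation: [[-0.295, 0.956, -0.001], [0.956, 0.295, 0.0], [0.0, -0.001, -1.0]]
wrist_force: [0.1, -1.2, -0.2]
opening: 0.0353
gripper_force: 0.0
```

Emit:
drive_tool:
  commands:
    - {"x":0,"y":0.3,"z":0,"rx":0,"ry":0,"rz":1,"claw":0.59}
    - {"x":-0.01,"y":0.59,"z":0,"rx":0,"ry":0,"rz":2,"claw":0.59}
    - {"x":-0.02,"y":0.89,"z":0,"rx":0,"ry":0,"rz":3,"claw":0.59}
    - {"x":-0.04,"y":1.19,"z":0,"rx":0,"ry":0,"rz":4,"claw":0.59}
    - {"x":-0.04,"y":1.19,"z":0,"rx":0,"ry":0,"rz":4,"claw":0.59}

```text
time: 11.8
position: [0.5806, 0.1784, 0.23]
orientation: [[-0.225, 0.974, -0.001], [0.974, 0.225, 0.0], [0.0, -0.001, -1.0]]
wrist_force: [0.1, -1.0, -0.4]
opening: 0.0348
gripper_force: 0.1
```

```bash
cat >> h.py <<'E'
def arc(S=(.6198,.0135)):
    s=bot.get_state();R=np.array(s["orientation"]);g=np.array(s["position"])+R[:,2]*.155
    d=g[:2]-S;print("r",round(np.hypot(*d),4),"phi",round(np.degrees(np.arctan2(d[1],d[0])),2),"Ft",round(float(R[:,1]@s["wrist_force"]),2));st()
E
python3 -c "
from fit import *
arc()
ring(snapshot('top'),'top',(.6198,.0135,105),.063)"
```

```text
r 0.1696 phi 103.41 Ft -0.12
t 11.8 grasp [0.5805 0.1784 0.075 ] yaw 103.01 F [ 0.1  -0.97 -0.39] M [-0.01  0.05 -0.02] open 0.0348 q [-0.89  0.63  0.72  1.82 -0.52  0.9   0.29]
top [618.97  13.43 104.83] 50.5
```

Emit:
drive_tool:
  commands:
    - {"x":0,"y":0.3,"z":0,"rx":0,"ry":0,"rz":1,"claw":0.59}
    - {"x":-0.01,"y":0.59,"z":0,"rx":0,"ry":0,"rz":2,"claw":0.59}
    - {"x":-0.02,"y":0.89,"z":0,"rx":0,"ry":0,"rz":3,"claw":0.59}
    - {"x":-0.02,"y":0.89,"z":0,"rx":0,"ry":0,"rz":3,"claw":0.59}

```text
time: 12.25
position: [0.5893, 0.1807, 0.2301]
orientation: [[-0.174, 0.985, -0.0], [0.985, 0.174, 0.0], [0.0, -0.0, -1.0]]
wrist_force: [-0.6, -1.1, 1.2]
opening: 0.035
gripper_force: 0.1
```

Emit:
drive_tool:
  commands:
    - {"x":0,"y":0.3,"z":0,"rx":0,"ry":0,"rz":1,"claw":0.59}
    - {"x":-0.01,"y":0.59,"z":0,"rx":0,"ry":0,"rz":2,"claw":0.59}
    - {"x":-0.01,"y":0.59,"z":0,"rx":0,"ry":0,"rz":2,"claw":0.59}

```text
time: 12.55
position: [0.595, 0.1816, 0.2301]
orientation: [[-0.14, 0.99, -0.001], [0.99, 0.14, 0.001], [0.001, -0.001, -1.0]]
wrist_force: [-1.3, -0.2, 1.3]
opening: 0.0353
gripper_force: 0.7
```

```bash
python3 -c "
from fit import *
arc()
ring(snapshot('top'),'top',(.6198,.0135,100),.063)"
```

```text
r 0.17 phi 98.43 Ft -1.33
t 12.55 grasp [0.5949 0.1817 0.0751] yaw 98.04 F [-1.31 -0.22  1.3 ] M [-0.12  0.26  0.01] open 0.0353 q [-0.89  0.65  0.74  1.78 -0.54  0.92  0.22]
top [619.85  13.26 100.1 ] 56.4
```

Emit:
drive_tool:
  commands:
    - {"x":0,"y":0.3,"z":0,"rx":0,"ry":0,"rz":1,"claw":0.59}
    - {"x":-0.01,"y":0.59,"z":0,"rx":0,"ry":0,"rz":2,"claw":0.59}
    - {"x":-0.01,"y":0.59,"z":0,"rx":0,"ry":0,"rz":2,"claw":0.59}

```text
time: 12.9
position: [0.6013, 0.1825, 0.2302]
orientation: [[-0.105, 0.994, 0.001], [0.994, 0.105, 0.001], [0.001, 0.001, -1.0]]
wrist_force: [0.4, -0.5, -0.4]
opening: 0.0345
gripper_force: 0.0
```

Emit:
drive_tool:
  commands:
    - {"x":0,"y":0.3,"z":0,"rx":0,"ry":0,"rz":1,"claw":0.59}
    - {"x":-0.01,"y":0.59,"z":0,"rx":0,"ry":0,"rz":2,"claw":0.59}
    - {"x":-0.01,"y":0.59,"z":0,"rx":0,"ry":0,"rz":2,"claw":0.59}

```text
time: 13.2
position: [0.607, 0.1829, 0.2301]
orientation: [[-0.07, 0.998, 0.0], [0.998, 0.07, 0.001], [0.001, 0.0, -1.0]]
wrist_force: [-0.8, 0.2, 0.3]
opening: 0.0353
gripper_force: 0.1
```

```bash
python3 -c "
from fit import *
arc()
ring(snapshot('top'),'top',(.6198,.0135,97),.063)"
```

```text
r 0.17 phi 94.3 Ft -0.76
t 13.2 grasp [0.607  0.183  0.0751] yaw 94.04 F [-0.77  0.2   0.34] M [-0.01  0.07 -0.03] open 0.0353 q [-0.89  0.68  0.75  1.75 -0.56  0.94  0.17]
top [619.73  12.83  96.44] 67.3
```

Emit:
drive_tool:
  commands:
    - {"x":0,"y":0.3,"z":0,"rx":0,"ry":0,"rz":1,"claw":0.59}
    - {"x":-0.01,"y":0.59,"z":0,"rx":0,"ry":0,"rz":2,"claw":0.59}
    - {"x":-0.01,"y":0.59,"z":0,"rx":0,"ry":0,"rz":2,"claw":0.59}

```text
time: 13.55
position: [0.6128, 0.1832, 0.2301]
orientation: [[-0.036, 0.999, -0.0], [0.999, 0.036, 0.001], [0.001, -0.0, -1.0]]
wrist_force: [1.1, 0.2, 1.1]
opening: 0.035
gripper_force: 0.3
```

Emit:
drive_tool:
  commands:
    - {"x":0,"y":0.3,"z":0,"rx":0,"ry":0,"rz":1,"claw":0.59}
    - {"x":-0.01,"y":0.59,"z":0,"rx":0,"ry":0,"rz":2,"claw":0.59}
    - {"x":-0.01,"y":0.59,"z":0,"rx":0,"ry":0,"rz":2,"claw":0.59}

```text
time: 13.85
position: [0.6187, 0.1833, 0.2301]
orientation: [[-0.001, 1.0, 0.0], [1.0, 0.001, 0.001], [0.001, 0.0, -1.0]]
wrist_force: [-0.9, -0.4, 0.6]
opening: 0.0353
gripper_force: 0.2
```

```bash
python3 -c "
from fit import *
arc()
ring(snapshot('top'),'top',(.6198,.0135,93),.063)"
```

```text
r 0.1699 phi 90.36 Ft -0.94
t 13.85 grasp [0.6187 0.1834 0.0751] yaw 90.04 F [-0.94 -0.4   0.63] M [0.04 0.1  0.01] open 0.0353 q [-0.88  0.7   0.76  1.72 -0.58  0.96  0.11]
top [619.78  13.6   91.88] 51.0
```

Still turning freely (about 0.27 rad so far). I'll continue.

Emit:
drive_tool:
  commands:
    - {"x":0,"y":0.3,"z":0,"rx":0,"ry":0,"rz":1,"claw":0.59}
    - {"x":-0.01,"y":0.59,"z":0,"rx":0,"ry":0,"rz":2,"claw":0.59}
    - {"x":-0.01,"y":0.59,"z":0,"rx":0,"ry":0,"rz":2,"claw":0.59}

```text
time: 14.2
position: [0.6246, 0.1831, 0.2301]
orientation: [[0.034, 0.999, 0.0], [0.999, -0.034, 0.0], [0.0, 0.0, -1.0]]
wrist_force: [0.6, 0.1, 0.3]
opening: 0.0355
gripper_force: 0.2
```

Emit:
drive_tool:
  commands:
    - {"x":0,"y":0.3,"z":0,"rx":0,"ry":0,"rz":1,"claw":0.59}
    - {"x":-0.01,"y":0.59,"z":0,"rx":0,"ry":0,"rz":2,"claw":0.59}
    - {"x":-0.01,"y":0.59,"z":0,"rx":0,"ry":0,"rz":2,"claw":0.59}

```text
time: 14.5
position: [0.6305, 0.1828, 0.2301]
orientation: [[0.069, 0.998, 0.0], [0.998, -0.069, 0.0], [0.0, 0.0, -1.0]]
wrist_force: [-0.6, -0.2, -0.1]
opening: 0.0351
gripper_force: 0.2
```

```bash
python3 -c "
from fit import *
arc()
ring(snapshot('top'),'top',(.6198,.0135,89),.063)"
```

```text
r 0.1697 phi 86.38 Ft -0.57
t 14.5 grasp [0.6305 0.1829 0.0751] yaw 86.03 F [-0.58 -0.22 -0.06] M [0.07 0.1  0.01] open 0.0351 q [-0.87  0.72  0.77  1.69 -0.59  0.97  0.05]
top [619.85  13.51  88.58] 54.7
```

Emit:
drive_tool:
  commands:
    - {"x":0,"y":0.3,"z":0,"rx":0,"ry":0,"rz":1,"claw":0.59}
    - {"x":-0.01,"y":0.59,"z":0,"rx":0,"ry":0,"rz":2,"claw":0.59}
    - {"x":-0.01,"y":0.59,"z":0,"rx":0,"ry":0,"rz":2,"claw":0.59}

```text
time: 14.85
position: [0.6355, 0.1823, 0.2297]
orientation: [[0.104, 0.995, -0.003], [0.995, -0.104, 0.0], [0.0, -0.003, -1.0]]
wrist_force: [-4.7, 0.5, 1.9]
opening: 0.0349
gripper_force: 2.1
```

Emit:
drive_tool:
  commands:
    - {"x":0,"y":0.3,"z":0,"rx":0,"ry":0,"rz":1,"claw":0.59}
    - {"x":-0.01,"y":0.59,"z":0,"rx":0,"ry":0,"rz":2,"claw":0.59}
    - {"x":-0.01,"y":0.59,"z":0,"rx":0,"ry":0,"rz":2,"claw":0.59}

```text
time: 15.15
position: [0.6406, 0.1817, 0.2294]
orientation: [[0.138, 0.99, -0.006], [0.99, -0.138, 0.001], [-0.0, -0.006, -1.0]]
wrist_force: [-6.3, -0.2, 2.6]
opening: 0.0351
gripper_force: 3.2
```

```bash
python3 -c "
from fit import *
arc()
ring(snapshot('top'),'top',(.6198,.0135,86),.063)"
```

```text
r 0.1695 phi 83.25 Ft -6.22
t 15.15 grasp [0.6397 0.1818 0.0744] yaw 82.06 F [-6.3  -0.22  2.64] M [0.05 1.35 0.04] open 0.0351 q [-0.86  0.75  0.78  1.67 -0.61  1.   -0.  ]
top [619.89  13.2   86.49] 61.8
```

The spindle went tight at a head yaw of about 86.5°, and the force has risen to about 6.3 N, right at the break threshold of 6.6 N. I'll push 1.5° more, then another 1.5°, aiming for a knuckle angle of about 0.1 rad.

Emit:
drive_tool:
  commands:
    - {"x":0,"y":0.22,"z":0,"rx":0,"ry":0,"rz":0.75,"claw":0.59}
    - {"x":0,"y":0.44,"z":0,"rx":0,"ry":0,"rz":1.5,"claw":0.59}
    - {"x":0,"y":0.44,"z":0,"rx":0,"ry":0,"rz":1.5,"claw":0.59}

```text
time: 15.5
position: [0.6446, 0.1812, 0.2291]
orientation: [[0.164, 0.986, -0.007], [0.987, -0.164, 0.001], [-0.0, -0.007, -1.0]]
wrist_force: [-7.5, 0.4, 1.6]
opening: 0.0349
gripper_force: 3.4
```

```bash
python3 -c "
from fit import *
arc()
for i in range(3):ring(snapshot('top'),'top',(.6198,.0135,86),.063)
print(bot.get_state()['wrist_force'])"
```

```text
r 0.1695 phi 81.93 Ft -7.5
t 15.5 grasp [0.6436 0.1813 0.0741] yaw 80.58 F [-7.52  0.44  1.56] M [0.08 1.42 0.03] open 0.0349 q [-0.86  0.75  0.79  1.65 -0.62  1.   -0.02]
top [619.97  13.21  86.15] 65.1
top [619.97  13.15  86.15] 64.4
top [619.91  13.35  85.9 ] 64.3
[-5.49583046 -0.9264525   1.33829051]
```

Emit:
drive_tool:
  commands:
    - {"x":0,"y":0.22,"z":0,"rx":0,"ry":0,"rz":0.75,"claw":0.59}
    - {"x":0,"y":0.44,"z":0,"rx":0,"ry":0,"rz":1.5,"claw":0.59}
    - {"x":0,"y":0.44,"z":0,"rx":0,"ry":0,"rz":1.5,"claw":0.59}

```text
time: 15.95
position: [0.6487, 0.1805, 0.2289]
orientation: [[0.189, 0.982, -0.008], [0.982, -0.189, 0.001], [-0.001, -0.008, -1.0]]
wrist_force: [-8.1, -0.7, 1.6]
opening: 0.0349
gripper_force: 3.8
```

```bash
python3 -c "
from fit import *
arc();M=[]
ring(snapshot('top'),'top',(.6198,.0135,86),.063)
for i in range(3):
  snapshot('top');s=bot.get_state();M.append(np.r_[s['wrist_force'],s['moment']])
print(np.mean(M,0).round(2))
cv2.imwrite('pics/g.png',crop('top',220,120,80,90,6))"
```

```text
r 0.1694 phi 80.57 Ft -7.82
t 15.95 grasp [0.6476 0.1807 0.0739] yaw 79.08 F [-8.08 -0.66  1.61] M [0.14 1.58 0.11] open 0.0349 q [-0.86  0.76  0.79  1.64 -0.62  1.01 -0.04]
top [619.9   13.32  85.76] 65.7
[-7.69  0.35  1.64  0.12  1.52  0.09]
```

View pics/g.png

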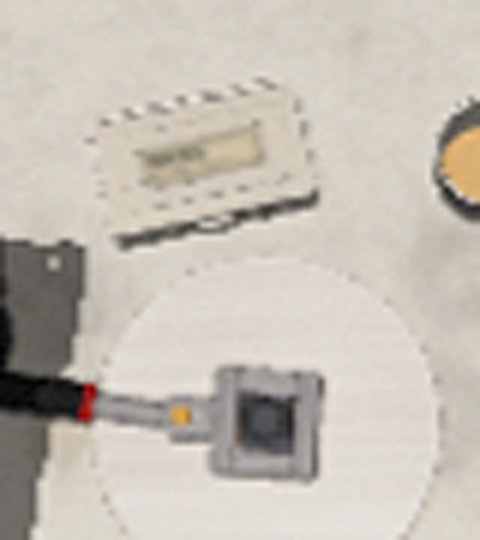

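The top view shows the hole at crop pixel (265,423), the pin at (181,414) and the red ring at (88,402), so the handle is bent about 0.06–0.09 rad. The arm pose and force both agree on about 0.08. I'll add a small nudge for margin, hold it briefly, then back off.

Emit:
drive_tool:
  commands:
    - {"x":0,"y":0.12,"z":0,"rx":0,"ry":0,"rz":0.4,"claw":0.59}
    - {"x":0,"y":0.27,"z":0,"rx":0,"ry":0,"rz":0.9,"claw":0.59}
    - {"x":0,"y":0.27,"z":0,"rx":0,"ry":0,"rz":0.9,"claw":0.59}
    - {"x":0,"y":0.27,"z":0,"rx":0,"ry":0,"rz":0.9,"claw":0.59}

```text
time: 16.6
position: [0.6511, 0.1801, 0.2289]
orientation: [[0.204, 0.979, -0.008], [0.979, -0.204, 0.001], [-0.001, -0.008, -1.0]]
wrist_force: [-8.0, 1.2, 2.4]
opening: 0.0352
gripper_force: 4.0
```

```bash
python3 -c "
from fit import *
arc();M=[]
ring(snapshot('top'),'top',(.6198,.0135,86),.063)
for i in range(3):
  snapshot('top');s=bot.get_state();M.append(np.r_[s['wrist_force'],s['moment']])
print(np.mean(M,0).round(2))"
```

```text
r 0.1694 phi 79.8 Ft -8.09
t 16.6 grasp [0.6498 0.1802 0.0739] yaw 78.2 F [-7.98  1.25  2.42] M [0.1  1.69 0.12] open 0.0352 q [-0.85  0.77  0.8   1.64 -0.63  1.02 -0.06]
top [619.96  13.31  85.78] 66.0
[-8.16  0.59  1.94  0.11  1.7   0.1 ]
```

The force of 8.2 N corresponds to a knuckle angle of about 0.10 rad, which is a click. Backing off gently until the handle is centred between the open fingers.

Emit:
drive_tool:
  commands:
    - {"x":0,"y":-0.3,"z":0,"rx":0,"ry":0,"rz":-1,"claw":0.59}
    - {"x":-0.01,"y":-0.59,"z":0,"rx":0,"ry":0,"rz":-2,"claw":0.59}
    - {"x":-0.02,"y":-0.89,"z":0,"rx":0,"ry":0,"rz":-3,"claw":0.59}
    - {"x":-0.04,"y":-1.19,"z":0,"rx":0,"ry":0,"rz":-4,"claw":0.59}
    - {"x":-0.06,"y":-1.48,"z":0,"rx":0,"ry":0,"rz":-5,"claw":0.59}
    - {"x":-0.09,"y":-1.78,"z":0,"rx":0,"ry":0,"rz":-6,"claw":0.59}
    - {"x":-0.13,"y":-2.07,"z":0,"rx":0,"ry":0,"rz":-7,"claw":0.59}
    - {"x":-0.15,"y":-2.25,"z":0,"rx":0,"ry":0,"rz":-7.6,"claw":0.59}
    - {"x":-0.15,"y":-2.25,"z":0,"rx":0,"ry":0,"rz":-7.6,"claw":0.59}

```text
time: 17.7
position: [0.6312, 0.1829, 0.2304]
orientation: [[0.074, 0.997, 0.001], [0.997, -0.074, 0.001], [0.001, 0.001, -1.0]]
wrist_force: [0.7, -0.6, -0.3]
opening: 0.0352
gripper_force: 0.0
```

```bash
python3 -c "
from fit import *
arc()
ring(snapshot('top'),'top',(.6198,.0135,86),.063)"
```

```text
r 0.1699 phi 86.1 Ft 0.72
t 17.7 grasp [0.6314 0.183  0.0754] yaw 85.78 F [ 0.67 -0.64 -0.26] M [ 0.   -0.05  0.02] open 0.0352 q [-0.87  0.72  0.77  1.69 -0.6   0.98  0.05]
top [619.6   13.22  88.21] 52.2
```

Emit:
drive_tool:
  commands:
    - {"x":0,"y":-0.25,"z":0,"rx":0,"ry":0,"rz":-0.5,"claw":0.4}
    - {"x":0,"y":-0.25,"z":0,"rx":0,"ry":0,"rz":-0.5,"claw":0.4}
    - {"x":0,"y":-0.25,"z":0,"rx":0,"ry":0,"rz":-0.5,"claw":0.4}
    - {"x":0,"y":-0.25,"z":-2,"rx":0,"ry":0,"rz":-0.5,"claw":0.4}
    - {"x":0,"y":-0.25,"z":-5,"rx":0,"ry":0,"rz":-0.5,"claw":0.4}
    - {"x":0,"y":-0.25,"z":-9,"rx":0,"ry":0,"rz":-0.5,"claw":0.4}
    - {"x":0,"y":-0.25,"z":-13,"rx":0,"ry":0,"rz":-0.5,"claw":0.4}
    - {"x":0,"y":-0.25,"z":-13,"rx":0,"ry":0,"rz":-0.5,"claw":0.4}
    - {"x":0,"y":-0.25,"z":-13,"rx":0,"ry":0,"rz":-0.5,"claw":0.4}

```text
time: 18.65
position: [0.6286, 0.1829, 0.3611]
orientation: [[0.065, 0.998, 0.001], [0.998, -0.065, 0.002], [0.002, 0.001, -1.0]]
wrist_force: [0.2, 0.2, -1.0]
opening: 0.0511
gripper_force: 0.0
```

```bash
python3 -c "
from fit import *
arc()
ring(snapshot('top'),'top',(.6198,.0135,86),.063)
cv2.imwrite('pics/i.png',crop('scene',220,130,120,100,6))"
```

```text
r 0.1698 phi 86.97 Ft 0.22
t 18.65 grasp [0.6288 0.1831 0.2061] yaw 86.27 F [ 0.24  0.19 -0.96] M [ 0.03  0.04 -0.01] open 0.0511 q [-0.94  0.59  0.88  1.59 -0.48  1.19 -0.03]
top [619.76  13.25  87.98] 53.2
```

View pics/i.png

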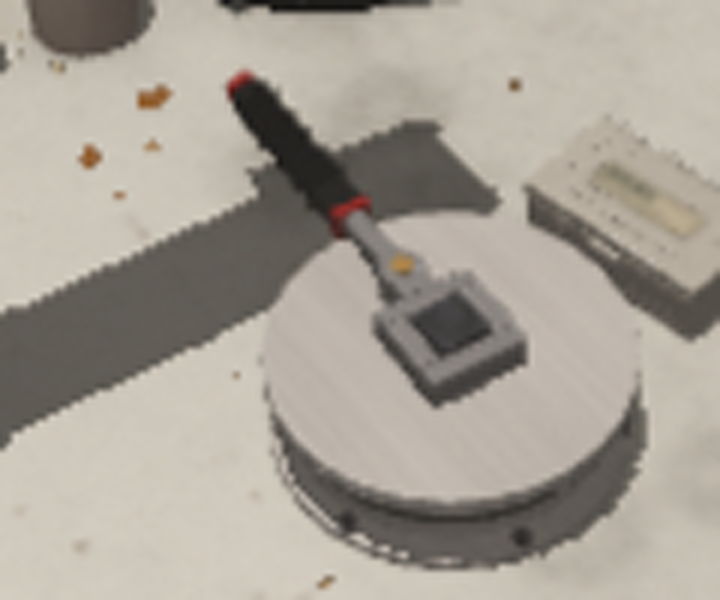

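The wrench sits flat on the spindle with its handle straight, running from the hole at crop pixel (452,322) through the pin at (402,264) to the cap at (240,82). The gripper is clear, so I'm handing in.

```bash
python3 -c "
from cell import bot
print(bot.hand_in())"
```

```text
the job is handed in; nothing more can be done
None
```

I handed the job in (no verdict was returned): the wrench was seated flat on the spindle, turned clockwise until tight, and broken over about 0.10 rad (estimated from force and arm pose); it was then let go, sprang straight, and was left there with the gripper clear.

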